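Lay the massage stones in the warmer

ROBOT

A 6-joint arm with a two-finger parallel gripper is mounted at the origin on a cart in front of the work surface, level with it; the furniture and walls round the work are solid. World frame = base frame: x ahead of the robot, y to its left, z up, the work surface at z = 0. Lengths are in mm, angles in rad, forces in N, time in s.
With the tool pointing down it reaches from about 400 to 925 mm from the base axis. Payload 12.5 kg.
Tool frame: the origin (TCP) lies between the finger pads; the fingertips stand env.tip_extent ahead of it and the grasp point (between the pads) lies 11 mm behind it (env.tip_extent is the distance from the TCP to the fingertips, in mm); z points along the fingers, y is the line along which they close (so a half turn about z gives the same grasp; the last joint's range is limited). The gripper opens to 95 mm and grips with 3 to 60 N. Pads are 20 mm wide; open, the fingers measure 119 mm over their backs; the gripper's body (75 mm by 180 mm) begins 59 mm behind the grasp point.
Start: joints at [1.072, 0.491, 1.559, -0, 1.092, -0.106], TCP at [239.22, 577.425, 222.661] pointing down, gripper open.
Joint ranges: [-3.1, 3.1], [-0.84, 2.19], [0.05, 2.79], [-1.13, 4.28], [0.06, 2.93], [-2.69, 2.69]. Speed limits (rad/s): [2.22, 2.22, 2.79, 3.14, 3.14, 3.14].

INTERFACE

Orientations are given as [roll, pitch, yaw] about the fixed x, y, z axes, in that order (R = Rz(yaw) Ry(pitch) Rx(roll)).
In Python, from cell import env gives the robot as it stands.
- The arm moves only by the tool carry_out, never from a script. Its argument "motion" is a list of rows, each a list of 5 numbers: the shift along the tool's x, y, z in mm, then the turn about the tool's z in degrees, then the closure, from 0 (fully open) to 1 (shut). A call has 1 to 12 rows; each row shifts and turns the commanded pose from where the row before left it, along the tool's axes as they then stand; what a row does not reach is not made up. A row lasts 1/10 s, in which the tool goes at most 50 mm and 8.59 degrees, less where a joint would pass 70% of its speed; a pose out of reach is approached as far as the arm can. A call with a gripper value outside its range is refused whole. The fingers move at their own pace and stop on an object; the grip force is fixed at half the most. Time passes only in rows, so rows that do not move let the fingers close. It gives the time, the measured TCP pose, the force, the opening and the grip force at its end, in the units of the state.
- env.state(): the state, without advancing time (a new reading comes with each control period).
- env.read_camera(name): name is "scene" or "side" or "wrist"; returns a dict with "color" (420x560x3 uint8, red, green, blue), "K" (3x3 intrinsics, pixels), "R" (3x3) and "t" (3): a world point X has camera coordinates R X + t; the wrist camera has in their place "hand_eye" (4x4, takes a point from camera to tool coordinates, whose origin is the TCP and whose axes are the flange's). Camera axes: x right, y down, z forward; pixel columns grow to the right and rows downward; lengths in mm; the calibration is good to about 2 mm. A picture is of the moment at which its call begins: read the wrist's pose just before it. There is no depth.
- env.job_done(): hands the job in; it is judged then, once.
The state is a dict: "t": time; "joints": joint angles; "qvel": joint speeds; "tau": joint torques, N m; "eef_pos": TCP position; "tcp_rot": TCP orientation; "ft_force": force on the tool from outside, world axes, zero at the start; "moment": the same for the moment, N m; "opening": opening from 0.0 (shut) to 1.0 (fully open); "grip_force": force on a finger pad.
Only numpy, scipy, OpenCV 4.12 (cv2) and the standard library are available. Lean on these libraries where they do the work, as an engineer would, in place of code of your own. Each camera call takes 0.05 s, during which the arm holds its last target. There are 200 camera calls.

TASK

Pick up the two black massage stones from the counter and lower each one gently into the deep white warmer pot, so that both end up lying side by side on the steel tray inside, neither on top of the other. The sprung tray may stand at any height, so feel for it: let go only once the stone rests on the tray, never drop a stone or press or knock it hard against the pot, the tray or the other stone. Leave the red trimmer, the clipper guard and the cologne bottle where they are.

Things in the scene. Friction and masses are not known exactly. Their poses are not given: they have to be found in the camera images.
- stone_a: massage stone A: polished black basalt pebble, a flattened round shape 46 mm across (widest at half height) and 34 mm high with a small flat 16 mm wide on top and underside, about 0.11 kg, lying flat on the counter right of the basin; origin at the centre of its underside, z up; it looks the same from every side
- stone_b: massage stone B: polished black basalt pebble, a flattened round shape 46 mm across (widest at half height) and 34 mm high with a small flat 16 mm wide on top and underside, about 0.11 kg, lying flat on the counter in front of the basin; origin at the centre of its underside, z up; it looks the same from every side
- stone_a_center (a point): centre of stone A, 17 mm above its underside
- stone_b_center (a point): centre of stone B, 17 mm above its underside
- warmer: white round hot-stone warmer pot, fixed to the counter: 190 mm outside diameter, 112 mm high, open at the top, wall 6 mm (mouth and inside 178 mm wide); a black lug on each side (+y and -y of its frame) reaches 118 mm from the axis at 72 mm height, a control knob on its -x side. Origin at the centre of the underside, z up
- warmer_mouth (a point): centre of the pot's mouth, level with the rim, 112 mm above the counter. Inside, a flat perforated round steel tray fills the whole width; its top stands anywhere from 36 to 72 mm below the rim, different each time and not reported. The tray is sprung and gives about 0.4 mm for each newton, at most 12 mm
- trimmer_red: red trimmer, 25x100x21 mm, lying on the counter between the stones and the pot; leave alone; origin at the centre of its underside, long axis y
- guard: black clipper guard comb, 43x44x14 mm, lying on the counter beyond the stones; leave alone; origin at the centre of its underside
- cologne: cologne bottle, 33x45x104 mm, standing on the counter beyond the stones; leave alone; origin at the centre of its underside
There are look-alikes about, which are no part of the job. What is shaped like the stone_b but yellow is not meant.

How it is judged (in metres and radians):
At the end, for the whole second after the job is handed in: both stones rest in the pot at rest (under 0.03 m/s), each centre below the rim (at least 12 mm) and within 72 mm of the pot's axis, each bearing on the tray, and side by side: their centres differ in height by less than 15 mm (z of stone_a_center in the frame of warmer between 0.045 and 0.1 m and horizontal distance between each of stone_a_center, stone_b_center and warmer_mouth below 0.072 m and linear speed of each of stone_a, stone_b below 0.03 m/s and contact force between each of stone_a, stone_b and warmer above 0.2 N and z of stone_b_center in the frame of warmer between 0.045 and 0.1 m and z of stone_a_center in the frame of stone_b between 0.002 and 0.032 m); the robot touches nothing.
It fails at once if a stone is pressed or knocked against the pot or its tray with more than 10 N (contact force between any of stone_a, stone_b and warmer above 10 N).
It fails at once if a stone is dropped (faster than 0.3 m/s, a fall of about 5 mm, while the fingers do not touch it) ((linear speed of stone_a above 0.3 m/s and contact force between stone_a and the fingers below 0.05 N) or (linear speed of stone_b above 0.3 m/s and contact force between stone_b and the fingers below 0.05 N)).
It fails at once if the stones are knocked together with more than 8 N (contact force between stone_a and stone_b above 8 N).
It fails at once if the red trimmer, the clipper guard or the cologne bottle is moved more than 20 mm (distance of any of trimmer_red, guard, cologne from where it was at the start of the episode above 0.02 m).
It also fails if it takes over 64 s, if anything falls off the work surface, if the arm or the gripper's body presses on something with over 40 N, if the wrist force passes 120 N, or if a joint passes its speed limit or range.

## Working session

There is one attempt and no reset: what is moved stays moved. The work goes in short steps, Python scripts to look and compute and a tool call to move; the robot and the scene stay as the last step left them, time stands still between calls to the robot, and variables do not carry over. Pictures are saved under pics/ and viewed, at most 10 in all, crops included, and the job is handed in when it is done.

Besides the shell and the picture viewer there is one more tool, called as name(argument=value, ...) on one line, values as JSON. carry_out: Moves the arm, as the interface text tells. Its arguments: {"type":"object","properties":{"motion":{"type":"array"}},"required":["motion"]}

```bash
mkdir -p pics; ls
python3 - <<'E'
from cell import env
import cv2,pickle
d={}
for n in("scene","side","wrist"):
    s=env.state(); c=env.read_camera(n); d[n]=(s,c)
    cv2.imwrite(f"pics/{n}0.png",c["color"][:,:,::-1])
pickle.dump(d,open("d0.pkl","wb"))
s=env.state();print(s, env.tip_extent); print(d["wrist"][1]["hand_eye"])
E
```

```text
pics
{'t': 0.15, 'joints': array([ 1.07238332e+00,  4.91376853e-01,  1.55928019e+00, -1.00495565e-05,
        1.09170983e+00, -1.05630509e-01]), 'qvel': array([-1.35719422e-04, -1.54609578e-03, -1.12656710e-03,  1.18744659e-03,
        9.86391923e-05, -4.70013547e-04]), 'tau': array([ 1.81020634e-03, -6.12893057e+01, -2.58276308e+01,  6.93180459e-02,
        4.72934078e-02, -8.15578619e-05]), 'eef_pos': array([239.14729336, 577.26408545, 222.23355827]), 'tcp_rot': array([-3.14082181e+00, -7.27641249e-05,  2.74881476e+00]), 'ft_force': array([0.2946146 , 0.66965504, 0.40572617]), 'moment': array([-0.0186766 ,  0.02121137, -0.02325451]), 'grip_force': 0.0, 'opening': 0.9976738457791385} 8.0
[[ 1.13024056e-03 -9.71805563e-01 -2.35780981e-01  6.53877742e+01]
 [ 9.99999319e-01  1.16691734e-03 -1.60190081e-05  8.17925501e-01]
 [ 2.90704277e-04 -2.35780802e-01  9.71806220e-01 -1.62611534e+02]
 [ 0.00000000e+00  0.00000000e+00  0.00000000e+00  1.00000000e+00]]
```

View pics/scene0.png

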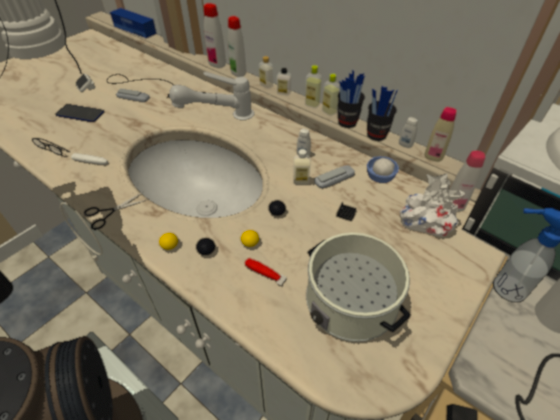

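View pics/side0.png

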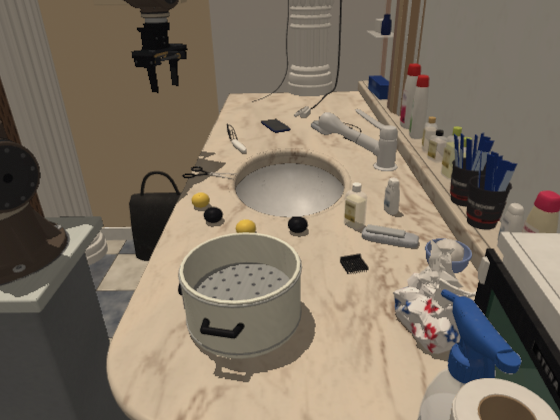

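Candidates for the stones:
- Black: scene (277,208) / side (298,225), right of the basin, so A. Scene (206,247) / side (213,215), in front of the basin, so B.
- Yellow look-alikes, rejected: scene (169,241) and (250,238).
- Black guard at scene (345,212).

The pot rim is centred near scene (357,275) and side (241,265).

```bash
cat > h.py <<'E'
import numpy as np,cv2,pickle
from scipy.spatial.transform import Rotation as Ro
def cam(s,c):
    """K,R,t world->camera"""
    if "R" in c: return c["K"],np.array(c["R"]),np.array(c["t"])
    T=np.eye(4);T[:3,:3]=Ro.from_euler("xyz",s["tcp_rot"]).as_matrix();T[:3,3]=s["eef_pos"]
    M=np.linalg.inv(T@np.array(c["hand_eye"])); return c["K"],M[:3,:3],M[:3,3]
def proj(C,X): return cv2.projectPoints(np.array(X,float).reshape(-1,3),cv2.Rodrigues(C[1])[0],C[2],np.array(C[0],float),None)[0][:,0]
def tri(Ca,Cb,pa,pb):
    P=[C[0]@np.c_[C[1],C[2]] for C in(Ca,Cb)]
    X=cv2.triangulatePoints(P[0],P[1],np.array(pa,float),np.array(pb,float))[:,0];return X[:3]/X[3]
def plane(C,p,z):
    d=C[1].T@np.linalg.solve(C[0],[p[0],p[1],1]);o=-C[1].T@C[2];return o+d*(z-o[2])/d[2]
def blob(im,p,r=16,th=70):
    """bounding-box centre of dark blob nearest p"""
    m=np.zeros(im.shape[:2],np.uint8);x,y=p
    m[y-r:y+r,x-r:x+r]=im[y-r:y+r,x-r:x+r].max(2)<th
    n,l,st,ce=cv2.connectedComponentsWithStats(m);i=1+np.argmax(st[1:,4]);return ce[i],st[i]
E
python3 - <<'E'
from h import *
d=pickle.load(open("d0.pkl","rb"));S=cam(*d["scene"]);D=cam(*d["side"])
for n,a,b in(("A",(277,208),(298,225)),("B",(206,247),(213,215))):
    ca,sa=blob(d["scene"][1]["color"],a);cb,sb=blob(d["side"][1]["color"],b)
    X=tri(S,D,ca,cb);print(n,ca,sa,cb,sb,X,"reproj",proj(S,X)-ca,proj(D,X)-cb)
X=tri(S,D,(357,277),(241,268));print("pot guess",X,plane(S,(357,277),112),plane(D,(241,268),112))
# fit rim: bright->edge search, minimise edge distance of outer rim circle (r95,z112)
from scipy.optimize import minimize
ims=[];
for n in("scene","side"):
    e=cv2.Canny(d[n][1]["color"],60,150);ims.append(cv2.distanceTransform(255-e,cv2.DIST_L2,3))
th=np.linspace(0,2*np.pi,180)
def cost(p):
    c=0
    for r in(89,95):
        X=np.c_[p[0]+r*np.cos(th),p[1]+r*np.sin(th),th*0+112]
        for C,im in((S,ims[0]),(D,ims[1])):
            q=proj(C,X).astype(np.float32);v=cv2.remap(im,q[:,:1].copy(),q[:,1:].copy(),1);c+=np.minimum(v,5).mean()
    return c
g=min(((cost((X[0]+i,X[1]+j)),X[0]+i,X[1]+j) for i in range(-20,21,2) for j in range(-20,21,2)))
r=minimize(cost,g[1:],method="Nelder-Mead");print(g,r.x,r.fun)
for nm,pa,pb in(("guard",(345,212),(354,264)),("trim",(263,269),None),("cologne",(303,165),(356,207))):
    print(nm,plane(S,pa,10 if nm!="cologne" else 50),plane(D,pb,10 if nm!="cologne" else 50) if pb else "")
print("trim ends",plane(S,(247,263),15),plane(S,(285,282),15),"yellow",plane(S,(169,241),17),plane(S,(250,238),17))
out=[]
for n,C,rc in(("scene",S,(150,180,280,170)),("side",D,(160,180,280,170))):
    im=d[n][1]["color"][:,:,::-1].copy();x,y,w,h=rc
    im=cv2.resize(im,None,fx=2.8,fy=2.8)
    for rr,col in((89,(255,0,255)),(95,(0,255,0))):
        q=proj(C,np.c_[r.x[0]+rr*np.cos(th),r.x[1]+rr*np.sin(th),th*0+112])
        cv2.polylines(im,[np.int32((q+.5)*2.8)],True,col,1)
    out.append(im[int(y*2.8):int((y+h)*2.8),int(x*2.8):int((x+w)*2.8)])
v=np.vstack(out);v=cv2.resize(v,None,fx=600/v.shape[0],fy=600/v.shape[0]);cv2.imwrite("pics/fit.png",v)
E
```

```text
A [276.91584158 208.22277228] [269 201  17  16 202] [297.22529644 224.36758893] [288 217  19  16 253] [629.93361737  71.4158816   18.27759991] reproj [[ 0.01119411 -0.11740952]] [[-0.06768593  0.08734611]]
B [205.58203125 246.68359375] [197 238  19  18 256] [212.62608696 214.74782609] [204 207  18  16 230] [431.82193874 122.04687489  18.6902673 ] reproj [[-8.52837053e-05  1.70804324e-03]] [[ 0.00090274 -0.00106857]]
pot guess [ 530.44527688 -210.86760813  100.12497708] [ 517.88140479 -216.39718286  112.        ] [ 534.74596436 -222.64995975  112.        ]
(np.float32(2.1221118), np.float64(532.4452768788918), np.float64(-208.867608125798)) [ 532.17127235 -209.55986813] 1.9126217365264893
guard [732.9195933  -66.12175783  10.        ] [737.60133236 -72.30567092  10.        ]
trim [472.02599703 -17.48201991  10.        ] 
cologne [773.74898423  98.29373846  50.        ] [763.1518864   91.31967473  50.        ]
trim ends [459.3720324  18.6115253  15.       ] [473.57244449 -78.78952106  15.        ] yellow [390.71303938 202.23990207  17.        ] [516.09615928  60.33435174  17.        ]
```

View pics/fit.png

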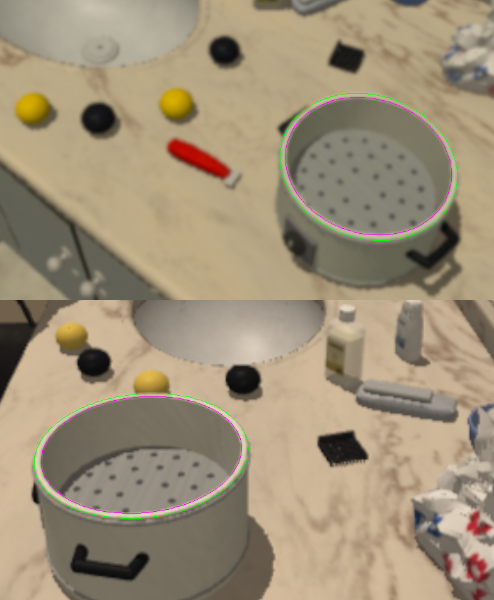

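The rim fit is good, with the pot axis at about (532,-209.5). Both black stones show clearly and triangulate to centre heights of about 18 mm, against an expected 17. I'll go above B at the current yaw, which leaves the fingers clear of the yellow ones, and estimate the tray height from the hole pattern.

carry_out(motion=[[-32,-31.5,0,0,0],[-32,-31.5,0,0,0],[-32,-31.5,0,0,0],[-32,-31.5,0,0,0],[-32,-31.5,0,0,0],[-32,-31.5,0,0,0],[-32,-31.5,10,0,0],[-32,-31.5,20,0,0.1],[-32,-31.5,20,0,0.2],[-32,-31.5,20,0,0.2],[-32,-31.5,0,0,0.2],[0,0,0,0,0.2]])

```text
t: 1.35
eef_pos: [433.4, 118.8, 152.0]
tcp_rot: [-3.141, -0.0, 2.744]
ft_force: [1.1, 0.7, 1.0]
opening: 0.8
grip_force: 0.0
```

```bash
cat >> h.py <<'E'
def tooldelta(s,X):
    return Ro.from_euler("xyz",s["tcp_rot"]).as_matrix().T@(np.array(X)-s["eef_pos"])
E
cat > look.py <<'E'
import sys
from cell import env
from h import *
# look at stone: args x y z of its estimated centre, file name
X=[float(v) for v in sys.argv[1:4]]
s=env.state();c=env.read_camera("wrist");C=cam(s,c);p=proj(C,X)[0]
print(s["eef_pos"],s["tcp_rot"],s["opening"],s["ft_force"],"expect",p)
im=c["color"];cv2.imwrite("pics/"+sys.argv[4],im[:,:,::-1])
try:
    ce,st=blob(im,[int(v) for v in p],75,60);print(ce,st);q=st[:2]+st[2:4]/2
    print("centre on z=17 from centroid",plane(C,ce,17),"bbox",plane(C,q,17))
except Exception as e: print(e)
E
python3 look.py 431.8 122 17 wB.png
python3 - <<'E'
from h import *
from scipy.spatial import cKDTree
d=pickle.load(open("d0.pkl","rb"));Q=[]
for n in("scene","side"):
    im=cv2.cvtColor(d[n][1]["color"],cv2.COLOR_RGB2GRAY);C=cam(*d[n])
    bh=cv2.morphologyEx(im,cv2.MORPH_BLACKHAT,cv2.getStructuringElement(2,(9,9)))
    q=proj(C,np.array([[532.2+86*np.cos(t),-209.6+86*np.sin(t),112] for t in np.linspace(0,6.28,60)]))
    m=np.zeros_like(im);cv2.fillPoly(m,[np.int32(q)],255)
    k,l,st,ce=cv2.connectedComponentsWithStats(((bh>18)&(m>0)).astype(np.uint8))
    Q.append((C,[ce[i] for i in range(1,k) if 4<=st[i,4]<=60]));print(n,k,len(Q[-1][1]))
res=[]
for z in np.arange(34,82,1.):
    P=[np.array([plane(C,p,z)[:2] for p in L]) for C,L in Q]
    dd=cKDTree(P[0]).query(P[1])[0];res.append((np.minimum(dd,8).mean(),z,np.median(dd)))
print(sorted(res)[:10])
E
```

```text
[433.36215738 118.79401273 152.0467634 ] [-3.14099224e+00 -3.52234436e-04  2.74387287e+00] 0.8000042474732928 [1.12730799 0.65257521 0.95563862] expect [281.66306575 198.31676255]
[284.28429752 199.19283747] [ 260  175   50   49 1815]
centre on z=17 from centroid [433.44987801 123.86123239  17.        ] bbox [433.95833629 124.34593328  17.        ]
scene 32 30
side 22 18
[(np.float64(1.5859025666507773), np.float64(57.0), np.float64(0.7324599617064731)), (np.float64(2.0166082529319334), np.float64(56.0), np.float64(1.29536705263056)), (np.float64(2.432027655940988), np.float64(58.0), np.float64(1.6382027075816772)), (np.float64(3.0919159584503513), np.float64(55.0), np.float64(2.469699031271912)), (np.float64(3.490780391799521), np.float64(59.0), np.float64(2.9020755316162403)), (np.float64(4.227047589063911), np.float64(54.0), np.float64(3.7565794286971266)), (np.float64(4.61336156722325), np.float64(60.0), np.float64(4.208379560526112)), (np.float64(5.375361551621966), np.float64(53.0), np.float64(5.055593154811735)), (np.float64(5.757680125866598), np.float64(61.0), np.float64(5.519150508568249)), (np.float64(6.497434253591634), np.float64(52.0), np.float64(6.359340423074084))]
```

View pics/wB.png

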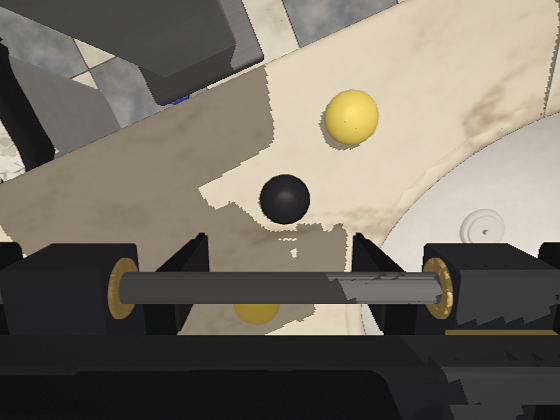

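The picture shows stone B at (284,199), black, with the yellow ones at (352,117) and (257,308) well clear of the fingers. The hole-pattern match puts the tray top at z≈57, inside the 40 to 76 range. I'll descend on B.

carry_out(motion=[[2.3,3.6,20,0,0.2],[0,0,35,0,0.2],[0,0,35,0,0.2],[0,0,20,0,0.2],[0,0,15,0,0.2],[0,0,8,0,0.2],[0,0,4,0,0.2],[0,0,3,0,0.2],[0,0,0,0,0.2],[0,0,0,0,0.2]])

```text
t: 2.4
eef_pos: [431.3, 126.9, 13.1]
tcp_rot: [3.141, 0.001, 2.749]
ft_force: [0.4, 0.8, 0.2]
opening: 0.8
grip_force: 0.0
```

```bash
python3 look.py 432.7 123 17 wB2.png
python3 - <<'E'
from cell import env
s=env.state();print(s["t"],s["eef_pos"],s["qvel"].round(4))
E
```

```text
[431.25698738 126.90071456  13.1452387 ] [3.14104918e+00 7.72370828e-04 2.74888006e+00] 0.8003285457226901 [0.3510798  0.78713467 0.18814132] expect [272.09201036 265.9710767 ]
[266.89111681 251.97668454] [ 197  223  150   52 4289]
centre on z=17 from centroid [424.82052489 123.49822174  17.        ] bbox [424.34318035 126.45412425  17.        ]
2.45 [431.27988119 126.85795406  13.13478814] [-0.0014  0.0012  0.0008 -0.0003 -0.0015  0.0004]
```

View pics/wB2.png

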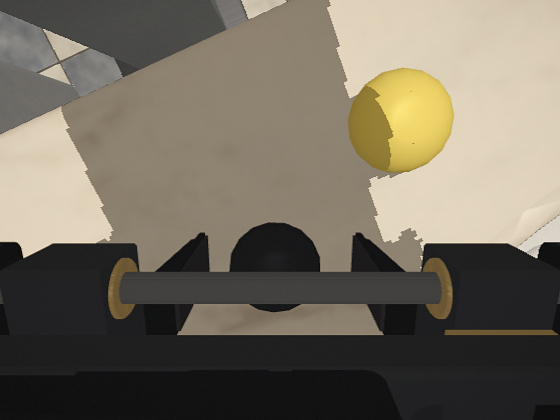

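The stone is centred at about (275,267), within 2 mm of the estimate. I'll centre on it and close.

carry_out(motion=[[-2.6,-1.8,0,0,0.2],[0,0,1.8,0,0.25],[0,0,0,0,0.32],[0,0,0,0,0.38],[0,0,0,0,0.44],[0,0,0,0,0.48],[0,0,0,0,0.52],[0,0,0,0,0.6],[0,0,0,0,0.7],[0,0,0,0,0.7],[0,0,0,0,0.7]])

```text
t: 3.55
eef_pos: [432.7, 124.1, 10.9]
tcp_rot: [3.142, -0.0, 2.749]
ft_force: [-1.4, -1.0, 1.2]
opening: 0.466
grip_force: 30.0
```

carry_out(motion=[[0,0,-3,0,0.7],[0,0,-6,0,0.7],[0,0,-12,0,0.7],[0,0,-20,0,0.7],[0,0,-25,0,0.7],[0,0,-25,0,0.7],[0,0,-25,0,0.7],[0,0,-20,0,0.7],[0,0,-12,0,0.7],[0,0,-4,0,0.7],[0,0,0,0,0.7],[0,0,0,0,0.7]])

```text
t: 4.75
eef_pos: [432.4, 124.1, 162.4]
tcp_rot: [-3.141, -0.001, 2.749]
ft_force: [-0.8, 0.2, -1.2]
opening: 0.466
grip_force: 30.0
```

carry_out(motion=[[-5.6,-8.1,0,0,0.7],[-13.2,-18.9,0,0,0.7],[-18.8,-27,0,0,0.7],[-22.6,-32.4,0,0,0.7],[-24.4,-35.1,0,0,0.7],[-24.4,-35.1,0,0,0.7],[-22.6,-32.4,0,0,0.7],[-18.8,-27,0,0,0.7],[-15,-21.6,0,0,0.7],[-11.3,-16.2,0,0,0.7],[-7.5,-10.8,0,0,0.7],[-3.8,-5.4,0,0,0.7]])

```text
t: 5.95
eef_pos: [503.0, -198.1, 162.4]
tcp_rot: [3.141, -0.001, 2.748]
ft_force: [0.7, 0.5, -1.8]
opening: 0.469
grip_force: 30.0
```

carry_out(motion=[[0,0,0,0,0.7],[0,0,0,0,0.7],[0,0,0,0,0.7],[0,0,0,0,0.7]])

```text
t: 6.35
eef_pos: [503.1, -196.6, 162.9]
tcp_rot: [3.141, 0.0, 2.75]
ft_force: [0.3, -0.4, -1.5]
opening: 0.468
grip_force: 30.0
```

Run:
```python
from cell import env
import cv2,numpy as np
from h import *
s=env.state();print(s["eef_pos"],s["ft_force"])
C=env.read_camera("scene");a=C["color"];D=env.read_camera("side");b=D["color"]
S=cam(s,C);E=cam(s,D);X=s["eef_pos"]+[0,0,6]
print(proj(S,X),proj(E,X))
v=np.hstack([cv2.resize(a[120:340,230:430],(400,440)),cv2.resize(b[130:350,140:340],(400,440))]);cv2.imwrite("pics/carry.png",v[:,:,::-1])
```

```text
[ 503.07533524 -196.61063067  162.94420106] [ 0.25669476 -0.35113062 -1.45376667]
[[347.48841631 258.71777183]] [[219.69583843 228.18267147]]
```

View pics/carry.png

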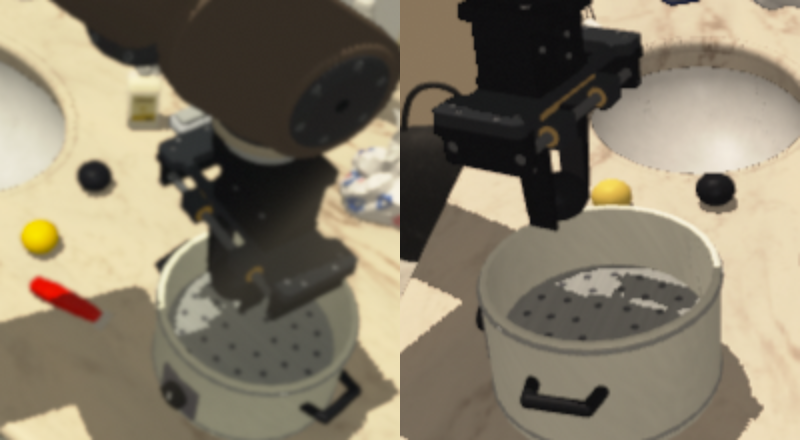

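Stone B is held between the fingertips (side crop (573,195)), above the open mouth. I'll lower to about 12 mm above the expected contact height, then feel for the tray.

carry_out(motion=[[0,0,4,0,0.7],[0,0,9,0,0.7],[0,0,13,0,0.7],[0,0,13,0,0.7],[0,0,13,0,0.7],[0,0,11,0,0.7],[0,0,8,0,0.7],[0,0,5,0,0.7],[0,0,3,0,0.7],[0,0,2,0,0.7],[0,0,0,0,0.7],[0,0,0,0,0.7]])

```text
t: 7.65
eef_pos: [503.2, -197.3, 82.1]
tcp_rot: [3.142, 0.001, 2.749]
ft_force: [0.1, 0.4, -1.6]
opening: 0.466
grip_force: 30.0
```

carry_out(motion=[[0,0,1,0,0.7],[0,0,1,0,0.7],[0,0,1,0,0.7],[0,0,1,0,0.7],[0,0,1,0,0.7],[0,0,0,0,0.7]])

```text
t: 8.25
eef_pos: [503.0, -197.3, 76.6]
tcp_rot: [3.141, -0.0, 2.749]
ft_force: [0.3, 1.2, -1.4]
opening: 0.466
grip_force: 30.0
```

carry_out(motion=[[0,0,0.7,0,0.7],[0,0,0.7,0,0.7],[0,0,0.7,0,0.7],[0,0,0.7,0,0.7],[0,0,0.7,0,0.7],[0,0,0,0,0.7]])

```text
t: 8.85
eef_pos: [503.0, -197.2, 73.2]
tcp_rot: [3.141, -0.0, 2.749]
ft_force: [-0.1, 0.5, -1.9]
opening: 0.463
grip_force: 30.0
```

carry_out(motion=[[0,0,0.6,0,0.7],[0,0,0.6,0,0.7],[0,0,0.6,0,0.7],[0,0,0,0,0.7]])

```text
t: 9.25
eef_pos: [503.1, -197.3, 71.4]
tcp_rot: [3.141, -0.0, 2.749]
ft_force: [-0.0, 0.1, -1.0]
opening: 0.466
grip_force: 30.0
```

carry_out(motion=[[0,0,0.5,0,0.7],[0,0,0.5,0,0.7],[0,0,0,0,0.7],[0,0,0,0,0.7]])

```text
t: 9.65
eef_pos: [503.1, -197.2, 70.5]
tcp_rot: [3.141, -0.0, 2.749]
ft_force: [0.4, -0.1, -0.7]
opening: 0.463
grip_force: 30.0
```

carry_out(motion=[[0,0,0.4,0,0.7],[0,0,0.4,0,0.7],[0,0,0,0,0.7],[0,0,0,0,0.7]])

```text
t: 10.05
eef_pos: [503.1, -197.2, 69.7]
tcp_rot: [3.141, -0.0, 2.749]
ft_force: [-0.3, 0.0, -1.1]
opening: 0.464
grip_force: 30.0
```

```bash
cat > f.py <<'E'
from cell import env
import numpy as np
F=[]
for i in range(4): env.read_camera("side"); F.append(env.state()["ft_force"])
s=env.state();print(s["eef_pos"],np.mean(F,0),np.std(F,0),s["opening"])
E
python3 f.py
```

```text
[ 503.08315357 -197.28627184   69.71769186] [-0.09272655 -0.06330164 -0.96012475] [0.41131494 0.14651131 0.12775154] 0.4657766171610297
```

carry_out(motion=[[0,0,0.4,0,0.7],[0,0,0.4,0,0.7],[0,0,0,0,0.7],[0,0,0,0,0.7]])

```text
t: 10.65
eef_pos: [503.1, -197.2, 68.9]
tcp_rot: [3.141, -0.0, 2.749]
ft_force: [-0.3, -0.1, -0.9]
opening: 0.465
grip_force: 30.0
```

```bash
python3 f.py
```

```text
[ 503.11391334 -197.2814298    68.92312616] [-0.04883593  0.22285461 -1.00744332] [0.18929724 0.21183033 0.25179858] 0.46197586156285103
```

carry_out(motion=[[0,0,0.4,0,0.7],[0,0,0.4,0,0.7],[0,0,0,0,0.7],[0,0,0,0,0.7]])

```text
t: 11.25
eef_pos: [503.1, -197.2, 68.1]
tcp_rot: [3.141, -0.0, 2.749]
ft_force: [-0.6, -1.2, -0.0]
opening: 0.46
grip_force: 30.0
```

carry_out(motion=[[0,0,0.4,0,0.7],[0,0,0.4,0,0.7],[0,0,0,0,0.7],[0,0,0,0,0.7]])

```text
t: 11.65
eef_pos: [503.1, -197.3, 67.3]
tcp_rot: [3.142, -0.0, 2.749]
ft_force: [0.4, 0.5, -1.6]
opening: 0.465
grip_force: 30.0
```

```bash
python3 f.py
```

```text
[ 503.08085713 -197.28645483   67.32407042] [ 0.09200835  0.01380837 -0.97080199] [0.47552832 0.3843862  0.22621353] 0.4651727759084472
```

carry_out(motion=[[0,0,0.4,0,0.7],[0,0,0.4,0,0.7],[0,0,0,0,0.7],[0,0,0,0,0.7]])

```text
t: 12.25
eef_pos: [503.1, -197.3, 66.5]
tcp_rot: [3.142, -0.0, 2.749]
ft_force: [-0.2, -0.3, -0.4]
opening: 0.462
grip_force: 30.0
```

```bash
python3 f.py
```

```text
[ 503.09258516 -197.25980111   66.5324172 ] [-0.40971531  0.03745063 -1.06831277] [0.29884305 0.25459528 0.70300513] 0.46299054665929845
```

carry_out(motion=[[0,0,0.5,0,0.7],[0,0,0.5,0,0.7],[0,0,0,0,0.7],[0,0,0,0,0.7]])

```text
t: 12.85
eef_pos: [503.1, -197.3, 65.5]
tcp_rot: [3.141, 0.0, 2.749]
ft_force: [0.7, -0.6, 1.2]
opening: 0.463
grip_force: 30.0
```

```bash
python3 f.py
```

```text
[ 503.10473708 -197.26258674   65.54761287] [0.00465987 0.21784824 0.09343584] [0.43839502 0.31159189 0.38418533] 0.4631476535971848
```

carry_out(motion=[[0,0,0.3,0,0.7],[0,0,0.3,0,0.7],[0,0,0,0,0.7],[0,0,0,0,0.7]])

```text
t: 13.45
eef_pos: [503.1, -197.3, 64.9]
tcp_rot: [3.141, 0.0, 2.749]
ft_force: [-0.2, 0.1, 2.0]
opening: 0.463
grip_force: 30.0
```

```bash
python3 f.py
```

```text
[ 503.10327177 -197.26390234   64.951633  ] [-0.76047645  0.37146353  1.81314978] [0.2587565  0.53345648 0.32077077] 0.46560190180496835
```

Contact is confirmed: about 2.8 N, rising 1.5 N over 0.6 mm, which matches the tray spring. I'll release gently and go up.

carry_out(motion=[[0,0,0,0,0.55],[0,0,0,0,0.53],[0,0,0,0,0.52],[0,0,0,0,0.5],[0,0,0,0,0.47],[0,0,0,0,0.43],[0,0,0,0,0.38],[0,0,0,0,0.33],[0,0,0,0,0.28],[0,0,0,0,0.28]])

```text
t: 14.65
eef_pos: [503.1, -197.2, 64.9]
tcp_rot: [3.141, 0.0, 2.749]
ft_force: [0.6, -0.0, -0.3]
opening: 0.717
grip_force: 0.0
```

carry_out(motion=[[0,0,-2,0,0.28],[0,0,-4,0,0.28],[0,0,-8,0,0.28],[0,0,-14,0,0.28],[0,0,-20,0,0.28],[0,0,-22,0,0.28],[0,0,-20,0,0.28],[0,0,-8,0,0.28],[0,0,0,0,0.2]])

```text
t: 15.55
eef_pos: [503.4, -197.4, 164.1]
tcp_rot: [-3.141, 0.002, 2.749]
ft_force: [-0.6, -0.4, -1.2]
opening: 0.76
grip_force: 0.0
```

carry_out(motion=[[-0.4,9,0,0,0.2],[-1,20.9,0,0,0.2],[-1.4,29.9,0,0,0.2],[-1.7,35.8,0,0,0.2],[-1.9,38.8,0,0,0.2],[-1.9,38.8,0,0,0.2],[-1.7,35.8,0,0,0.2],[-1.4,29.9,0,0,0.2],[-1.1,23.9,0,0,0.2],[-0.9,17.9,0,0,0.2],[-0.6,11.9,0,0,0.2],[-0.3,6,0,0,0.2]])

```text
t: 16.75
eef_pos: [630.7, 73.9, 162.3]
tcp_rot: [-3.141, -0.001, 2.749]
ft_force: [0.5, -0.5, 0.0]
opening: 0.8
grip_force: 0.0
```

carry_out(motion=[[0,0,5,0,0.2],[0,0,0,0,0.2],[0,0,0,0,0.2],[0,0,0,0,0.2],[0,0,0,0,0.2]])

```text
t: 17.25
eef_pos: [630.6, 72.7, 158.1]
tcp_rot: [3.141, 0.0, 2.748]
ft_force: [0.7, -0.2, 0.5]
opening: 0.798
grip_force: 0.0
```

```bash
python3 look.py 630.5 73 17 wA.png
```

```text
[630.58103801  72.67750774 158.13195764] [3.14142206e+00 2.44245046e-04 2.74820702e+00] 0.798215601217557 [ 0.72149637 -0.22272452  0.47028733] expect [279.23643442 199.50554529]
[279.63280363 200.97502838] [ 256  177   48   49 1762]
centre on z=17 from centroid [631.91216095  72.80860237  17.        ] bbox [632.49649591  72.93140597  17.        ]
```

View pics/wA.png

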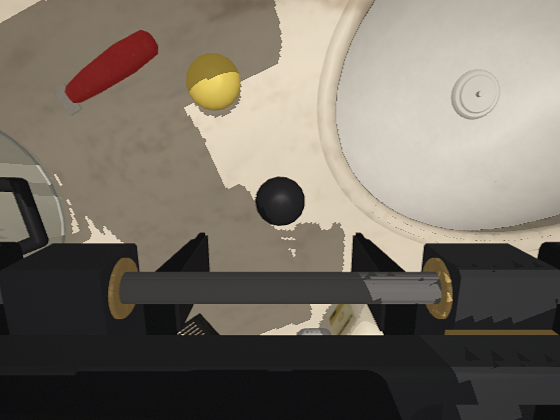

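Stone A is at (280,201), giving (632,73). Trimmer, guard and cologne are clear of the fingers. I'll descend and grasp.

carry_out(motion=[[-0.8,0.4,20,0,0.2],[0,0,35,0,0.2],[0,0,35,0,0.2],[0,0,22,0,0.2],[0,0,16,0,0.2],[0,0,9,0,0.2],[0,0,5,0,0.2],[0,0,3,0,0.2],[0,0,0,0,0.2],[0,0,0,0,0.2],[0,0,0,0,0.2]])

```text
t: 18.4
eef_pos: [631.8, 73.2, 13.6]
tcp_rot: [3.141, 0.001, 2.749]
ft_force: [0.2, -0.2, 0.4]
opening: 0.8
grip_force: 0.0
```

carry_out(motion=[[0,0,1.3,0,0.2],[0,0,1.3,0,0.25],[0,0,0,0,0.32],[0,0,0,0,0.38],[0,0,0,0,0.44],[0,0,0,0,0.48],[0,0,0,0,0.52],[0,0,0,0,0.6],[0,0,0,0,0.7],[0,0,0,0,0.7],[0,0,0,0,0.7]])

```text
t: 19.5
eef_pos: [631.5, 73.2, 10.4]
tcp_rot: [3.142, 0.0, 2.749]
ft_force: [-0.2, -1.0, 1.1]
opening: 0.469
grip_force: 30.0
```

carry_out(motion=[[0,0,-3,0,0.7],[0,0,-6,0,0.7],[0,0,-12,0,0.7],[0,0,-20,0,0.7],[0,0,-25,0,0.7],[0,0,-25,0,0.7],[0,0,-25,0,0.7],[0,0,-20,0,0.7],[0,0,-12,0,0.7],[0,0,-4,0,0.7],[0,0,0,0,0.7],[0,0,0,0,0.7]])

```text
t: 20.7
eef_pos: [631.1, 73.2, 161.4]
tcp_rot: [-3.141, -0.001, 2.749]
ft_force: [-0.6, -0.1, -0.5]
opening: 0.463
grip_force: 30.0
```

Run:
```python
from cell import env
from h import *
s=env.state();X=[503.1,-197.3,72];P=[];Cs=[]
for n in("scene","side"):
    c=env.read_camera(n);C=cam(s,c);p=proj(C,X)[0];Cs.append(C)
    try:
        ce,st=blob(c["color"],[int(v) for v in p],20,60);P.append(ce);print(n,p,ce,st,plane(C,ce,72))
    except Exception as e: print(n,p,e)
    cv2.imwrite(f"pics/{n}1.png",c["color"][:,:,::-1])
if len(P)==2: print(tri(*Cs,*P))
```

```text
scene [341.83980933 288.2407404 ] [341.70414201 288.63609467] [332 279  21  20 338] [ 502.17709705 -197.5822677    72.        ]
side [224.70687269 279.02490334] [224.19923372 278.73180077] [211 267  28  24 522] [ 502.16253718 -196.49052083   72.        ]
[ 502.15722591 -197.52797843   72.54885148]
```

B rests at (502,-197), centre z≈72.5, where I left it. I'll carry A to the other half of the pot.

carry_out(motion=[[-1.5,-9,0,0,0.7],[-3.4,-20.9,0,0,0.7],[-4.9,-29.9,0,0,0.7],[-5.9,-35.9,0,0,0.7],[-6.4,-38.9,0,0,0.7],[-6.4,-38.9,0,0,0.7],[-5.9,-35.9,0,0,0.7],[-4.9,-29.9,0,0,0.7],[-3.9,-23.9,0,0,0.7],[-2.9,-18,0,0,0.7],[-2,-12,0,0,0.7],[-1,-6,0,0,0.7]])

```text
t: 22.0
eef_pos: [562.0, -222.9, 162.1]
tcp_rot: [3.141, -0.0, 2.748]
ft_force: [0.1, 0.3, -0.7]
opening: 0.464
grip_force: 30.0
```

carry_out(motion=[[0,0,0,0,0.7],[0,0,0,0,0.7],[0,0,0,0,0.7],[0,0,0,0,0.7],[0,0,0,0,0.7]])

```text
t: 22.5
eef_pos: [562.4, -221.6, 162.3]
tcp_rot: [3.141, -0.0, 2.749]
ft_force: [-0.4, 0.1, -1.5]
opening: 0.464
grip_force: 30.0
```

carry_out(motion=[[0,0,4,0,0.7],[0,0,9,0,0.7],[0,0,13,0,0.7],[0,0,13,0,0.7],[0,0,13,0,0.7],[0,0,12,0,0.7],[0,0,9,0,0.7],[0,0,6,0,0.7],[0,0,4,0,0.7],[0,0,2,0,0.7],[0,0,0,0,0.7],[0,0,0,0,0.7]])

```text
t: 23.7
eef_pos: [562.5, -222.1, 77.7]
tcp_rot: [3.142, 0.001, 2.749]
ft_force: [-0.9, -0.4, -1.6]
opening: 0.467
grip_force: 30.0
```

carry_out(motion=[[0,0,1,0,0.7],[0,0,1,0,0.7],[0,0,1,0,0.7],[0,0,1,0,0.7],[0,0,0.7,0,0.7],[0,0,0.5,0,0.7],[0,0,0.5,0,0.7],[0,0,0.5,0,0.7],[0,0,0,0,0.7],[0,0,0,0,0.7]])

```text
t: 24.7
eef_pos: [562.3, -222.0, 71.1]
tcp_rot: [3.141, 0.0, 2.749]
ft_force: [0.3, 0.3, -1.2]
opening: 0.466
grip_force: 30.0
```

```bash
python3 f.py
```

```text
[ 562.33019973 -222.02853943   71.15173167] [ 0.32301045 -0.65406279 -0.7284157 ] [0.1888645  0.21835372 0.33361247] 0.4657444991102193
```

carry_out(motion=[[0,0,0.5,0,0.7],[0,0,0.5,0,0.7],[0,0,0.5,0,0.7],[0,0,0.5,0,0.7],[0,0,0.5,0,0.7],[0,0,0.5,0,0.7],[0,0,0,0,0.7],[0,0,0,0,0.7]])

```text
t: 25.7
eef_pos: [562.3, -222.0, 68.1]
tcp_rot: [3.141, -0.0, 2.749]
ft_force: [-0.1, 0.1, -1.6]
opening: 0.465
grip_force: 30.0
```

carry_out(motion=[[0,0,0.4,0,0.7],[0,0,0.4,0,0.7],[0,0,0.4,0,0.7],[0,0,0,0,0.7],[0,0,0,0,0.7]])

```text
t: 26.2
eef_pos: [562.3, -222.0, 66.9]
tcp_rot: [3.142, 0.0, 2.749]
ft_force: [0.1, -0.0, -1.5]
opening: 0.466
grip_force: 30.0
```

```bash
python3 f.py
```

```text
[ 562.3226617  -222.01404785   66.9273411 ] [ 0.05002476  0.15683109 -1.2313317 ] [0.20147239 0.19813995 0.46236483] 0.4643683054610421
```

carry_out(motion=[[0,0,0.4,0,0.7],[0,0,0.4,0,0.7],[0,0,0.4,0,0.7],[0,0,0,0,0.7],[0,0,0,0,0.7]])

```text
t: 26.9
eef_pos: [562.3, -222.0, 65.7]
tcp_rot: [3.141, -0.0, 2.749]
ft_force: [-0.5, -0.4, -0.3]
opening: 0.465
grip_force: 30.0
```

```bash
python3 f.py
```

```text
[ 562.33008631 -222.00245061   65.73363787] [-0.5549678  -0.23584066 -0.96053819] [0.64668385 0.57460676 0.22989987] 0.4695150201575193
```

carry_out(motion=[[0,0,0.4,0,0.7],[0,0,0.4,0,0.7],[0,0,0,0,0.7],[0,0,0,0,0.7]])

```text
t: 27.5
eef_pos: [562.4, -222.0, 65.0]
tcp_rot: [3.142, 0.0, 2.749]
ft_force: [0.3, -0.2, -0.7]
opening: 0.466
grip_force: 30.0
```

```bash
python3 f.py
```

```text
[ 562.3555393  -222.02820206   64.9669207 ] [ 0.14306607 -0.12939748 -0.07056168] [0.68857839 0.19997806 0.36866621] 0.4675616774449228
```

carry_out(motion=[[0,0,0.4,0,0.7],[0,0,0.4,0,0.7],[0,0,0,0,0.7],[0,0,0,0,0.7]])

```text
t: 28.1
eef_pos: [562.4, -222.0, 64.2]
tcp_rot: [3.141, 0.0, 2.749]
ft_force: [0.5, -0.9, 0.9]
opening: 0.466
grip_force: 30.0
```

```bash
python3 f.py
```

```text
[ 562.3844782  -222.02259318   64.16747223] [0.22805802 0.21114366 1.43495099] [0.1667856  0.45902905 0.33647056] 0.46354032120414806
```

The stone is resting on the tray at about 2.5 N. I'll release and withdraw.

carry_out(motion=[[0,0,0,0,0.55],[0,0,0,0,0.53],[0,0,0,0,0.52],[0,0,0,0,0.5],[0,0,0,0,0.47],[0,0,0,0,0.43],[0,0,0,0,0.38],[0,0,0,0,0.33],[0,0,0,0,0.28],[0,0,0,0,0.28]])

```text
t: 29.3
eef_pos: [562.3, -222.0, 64.1]
tcp_rot: [3.141, 0.0, 2.749]
ft_force: [0.1, -0.6, -0.1]
opening: 0.714
grip_force: 0.0
```

carry_out(motion=[[0,0,-2,0,0.28],[0,0,-4,0,0.28],[0,0,-8,0,0.28],[0,0,-14,0,0.28],[0,0,-20,0,0.28],[0,0,-25,0,0.28],[0,0,-25,0,0.28],[0,0,-20,0,0.28],[0,0,-8,0,0.28],[0,0,0,0,0.28],[0,0,0,0,0.28],[0,0,0,0,0.28]])

```text
t: 30.5
eef_pos: [561.9, -221.8, 189.1]
tcp_rot: [3.141, -0.002, 2.749]
ft_force: [-0.8, 0.1, 1.0]
opening: 0.723
grip_force: 0.0
```

Run:
```python
from cell import env
import cv2,numpy as np
s=env.state();print(s["t"],s["eef_pos"])
a=env.read_camera("wrist")["color"];b=env.read_camera("side")["color"]
v=np.hstack([cv2.resize(a,(440,330)),cv2.resize(b[200:365,150:330],(360,330))]);cv2.imwrite("pics/end.png",v[:,:,::-1])
```

```text
30.5 [ 561.94908499 -221.83057368  189.0785794 ]
```

View pics/end.png

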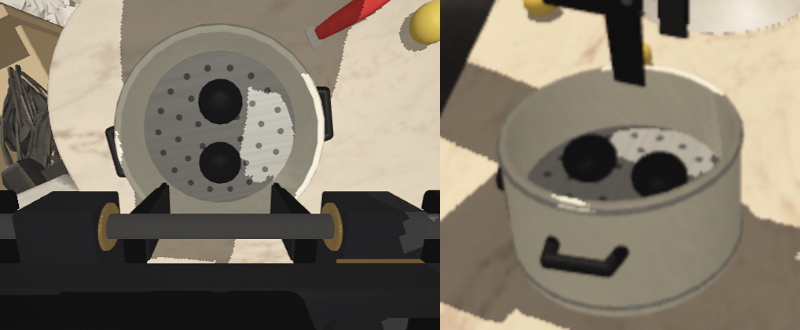

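Both stones lie side by side on the tray, at wrist crop (220,102) and (220,163), with a gap between them. The gripper is clear.

```bash
python3 -c "
from cell import env
print(env.job_done())"
```

```text
the job is handed in; nothing more can be done
None
```

Job handed in, result not reported back: both black stones rest side by side on the tray in the pot, each let go only after contact was felt (under 3 N), and I kept clear of the trimmer, guard and cologne.

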